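# Key in the card printer, then hold the spring clip open around the card's edge

## Robot

A 6-joint arm with a two-finger parallel gripper is mounted at the origin on the work surface. World frame = base frame: x ahead of the robot, y to its left, z up, the work surface at z = 0. Lengths are in m, angles in rad, forces in N, time in s.
With the tool pointing down it reaches from about 0.25 to 0.775 m from the base axis. Payload 4 kg.
Tool frame: the origin (TCP) lies midway between the tips of the shut fingers; the grasp point (between the pads) lies 19 mm behind it; z points along the fingers, y is the direction in which the jaws open and shut (so a half turn about z gives the same grasp; the last joint's range is limited). The gripper opens to 94 mm and grips with 3 to 60 N. Pads are 16 mm wide; open, the fingers measure 119 mm over their backs; the gripper's body (75 mm by 177 mm) begins 78 mm behind the grasp point.
Start: joints at [-1.38, 0.087, 1.371, -0, 1.684, -0.103], TCP at [0.159, -0.526, 0.206] pointing down, gripper open.
Joint ranges: [-3.1, 3.1], [-0.76, 2.03], [0.27, 2.55], [-1.08, 4.22], [0.17, 2.65], [-2.57, 2.57]. Speed limits (rad/s): [2.79, 2.79, 3.14, 3.14, 3.14, 3.14].

## Interface

Orientations are given as [roll, pitch, yaw] about the fixed x, y, z axes, in that order (R = Rz(yaw) Ry(pitch) Rx(roll)).
In Python, from bench import get_obs, snapshot, ticket gives the robot as it stands.
- The arm moves only by the shell command python3 -m creep 'ROWS' [OPENING]. ROWS is JSON, a list that holds one entry, the list of rows, each a list of 4 numbers: the shift along the tool's x, y, z in mm, then the turn about the tool's z in degrees. A call has 1 to 8 rows; each row shifts and turns the commanded pose from where the row before left it, along the tool's axes as they then stand; what a row does not reach is not made up. A row lasts 1/8 s, in which the tool goes at most 62.5 mm and 10.7 degrees, less where a joint would pass 70% of its speed; a pose out of reach is approached as far as the arm can. A call with a gripper value outside its range is refused whole. OPENING is the opening, from 0 (shut) to 1 (fully open), set as the call begins (- or left out, the last holds). The fingers move at their own pace and stop on an object; the grip force is fixed at half the most. Time passes only in rows, so rows that do not move let the fingers close. It gives the time, the measured TCP pose, the force and the opening at its end, in the units of the state.
- get_obs(): the state, without advancing time (a new reading comes with each control period).
- snapshot(name): name is "scene" or "top" or "wrist"; returns a dict with "color" (400x640x3 uint8, red, green, blue), "depth" (400x640 float32, m along the optical axis (not along the pixel's ray), 0 where there is no reading), "fx", "fy", "cx", "cy" (pixels), "extrinsics" (4x4, takes a point from world to camera coordinates). Camera axes: x right, y down, z forward; pixel columns grow to the right and rows downward; lengths in m; the calibration is good to about 2 mm. A picture is of the moment at which its call begins.
- ticket.close_job(): hands the job in, once; it reports no verdict.
The state is a dict: "time": time; "joint_positions": joint angles; "qvel": joint speeds; "joint_torque": joint torques, N m; "tool_pos": TCP position; "ee_rot": TCP orientation; "wrist_force": force on the tool from outside, world axes, zero at the start; "wrist_torque": the same for the moment, N m; "width": finger opening in m.
Only numpy, scipy, OpenCV 4.12 (cv2) and the standard library are available. Lean on these libraries where they do the work, as an engineer would, in place of code of your own. Each camera call takes 0.05 s, during which the arm holds its last target. There are 200 camera calls.

## Task

On the card printer press the round key, then the square key, then the long bar key, one at a time, each fully down and let up again. Then pick up the spring clip by its handles, squeeze it wide open, and bring its gaping jaws around the free side edge of the card standing in the printer, about half-way up, with the clip level and in line with the card, the edge well inside between the jaws and the jaws touching neither card nor printer. Finish holding it there, still squeezed open (do not let go or let it close), and leave the steel lid, wooden box and cup where they are.

Things in the scene. Friction and masses are not known exactly. Their poses are not given: they have to be found in the camera images.
- printer: White flat-topped card printer fixed to the counter, 150 (x) x 280 (y) x 60 mm high; origin at the centre of its underside, z up, yaw varies. On the +y half of its top three keys stand in a row along its y, centres at y = +22, +66 and +110 mm (which key is where varies); on the -y half a black card stands in a slot.
- card_edge (a point): Middle of the card's free side edge (the -y edge, away from the keys), half-way up its standing height, 92.5 mm above the counter. The fixed card is 3 mm thick (along x), 80 mm wide (extending from this edge along +y) and stands 65 mm out of the printer (z up): its top is 125 mm above the counter. The edge is 10 mm in from the printer's -y end.
- key_round_top (a point): Centre of the top face of the white key that is round, 22 mm across; 75 mm above the counter when up; moves down with the key. Its black bezel is 50 x 36 x 3 mm, neighbouring key centres are 44 mm apart.
- key_round (a joint): Travel of that key: 0 up, 0.006 m fully down; sprung, 1.5 N to start and 5 N fully down; counts as pressed past 0.0045; springs back up when released.
- key_square_top (a point): Centre of the top face of the white key that is square, 22 x 22 mm; 75 mm above the counter when up; moves down with the key. Its black bezel is 50 x 36 x 3 mm, neighbouring key centres are 44 mm apart.
- key_square (a joint): Travel of that key: 0 up, 0.006 m fully down; sprung, 1.5 N to start and 5 N fully down; counts as pressed past 0.0045; springs back up when released.
- key_bar_top (a point): Centre of the top face of the white key that is a long narrow bar, 42 mm along the printer's x by 12 mm; 75 mm above the counter when up; moves down with the key. Its black bezel is 50 x 36 x 3 mm, neighbouring key centres are 44 mm apart.
- key_bar (a joint): Travel of that key: 0 up, 0.006 m fully down; sprung, 1.5 N to start and 5 N fully down; counts as pressed past 0.0045; springs back up when released.
- clip_grip (a point): Grip point of the loose steel spring clip (90 g): midway between its two handles, half-way up. The clip lies on its side, 40 mm high, pivot upright, so this point starts 20 mm above the counter. +x runs along the clip to its jaws, y from handle to handle, z up. The pivot (12 mm barrel) is 28 mm ahead (+x); the handle ends lie 9 mm (clip closed) to 16 mm (squeezed) behind.
- clip_mouth (a point): Midway between the clip's two jaw tips, half-way up, 69 mm ahead (+x) of clip_grip, same axes. At rest the tips meet (3 mm beyond this point); fully squeezed they gape about 27 mm clear, the jaws are 43 mm wide overall and leave 35 mm of free depth from the tips to the pivot barrel.
- clip_jaw (a joint): How far each lever of the clip is turned open against its spring: 0 closed, 0.32 rad at the stop; both move together. The handles are flat plates: at rest they splay to 56 mm across at their ends; at the stop their outer faces are parallel, 30 mm across. Squeezing takes about 4 N per handle at first, 11 N at the stop; grip with 20 N or more.
- tub_lid: Round stainless lid with a knob, 110 mm across, 34 mm high, loose, beyond the work; origin under its centre. Leave it alone.
- wood_box: Open wooden box 70 x 70 x 50 mm, loose; origin under its centre. Leave it alone.
- cup: White cup, 72 mm across, 60 mm high, loose; origin under its centre. Leave it alone.
Not all that is in view belongs to the job. What is shaped like the part that bears clip_grip but blue, green or pink is not meant.

How it is judged:
On the way, in this order (a step that is already met when the one before it is completed fails the run):
1. the round key is pressed, alone (value of joint key_round above 0.0045 m and value of joint each of key_square, key_bar below 0.002 m), for 0.02 s.
2. the square key is pressed, alone (value of joint key_square above 0.0045 m and value of joint each of key_round, key_bar below 0.002 m), for 0.02 s.
3. the bar key is pressed, alone (value of joint key_bar above 0.0045 m and value of joint each of key_round, key_square below 0.002 m), for 0.02 s.
4. the clip is held squeezed open, lifted clear of the counter (value of joint clip_jaw above 0.22 rad and height (world z) of clip_grip above 0.05 m and contact force between clip and the fingers above 2 N), for 0.2 s.
At the end, for the whole second after the job is handed in: Held at rest, levers over 0.22 rad open; mid-jaw point 8-32 mm inside the card edge, within 11 mm of its plane, 18 mm of mid-height; long axis and pivot within 0.26 rad of true; under 0.3 N on card and printer; keys under 2 mm; lid, box, cup moved under 30 mm (value of joint clip_jaw above 0.22 rad and x of clip_mouth in the frame of card_edge between -0.011 and 0.011 m and y of clip_mouth in the frame of card_edge between 0.008 and 0.032 m and z of clip_mouth in the frame of card_edge between -0.018 and 0.018 m and y of clip_grip in the frame of card_edge below -0.03 m and angle between the x axis of clip_mouth and the y axis of card_edge, either way round below 0.26 rad and angle between clip_mouth's own z axis and vertical below 0.26 rad and contact force between clip and the fingers above 2 N and contact force between clip and printer below 0.3 N and contact force between clip and card below 0.3 N and linear speed of clip below 0.03 m/s and value of joint each of key_round, key_square, key_bar below 0.002 m and distance of each of tub_lid, wood_box, cup from where it was at the start of the episode below 0.03 m); the arm keeps its last pose, push and grip.
It fails at once if two keys are pressed at once (value of joint each of key_round, key_square above 0.003 m or value of joint each of key_round, key_bar above 0.003 m or value of joint each of key_square, key_bar above 0.003 m).
It fails at once if a bystander (lid, box or cup) is moved (distance of any of tub_lid, wood_box, cup from where it was at the start of the episode above 0.03 m).
It fails at once if the card is shoved hard (contact force between any of the arm, the fingers, clip and card above 15 N).
It also fails if it takes over 51 s, if anything falls off the work surface, if the arm or the gripper's body presses on something with over 40 N, if the wrist force passes 120 N, or if a joint passes its speed limit or range.

## Working session

There is one attempt and no reset: what is moved stays moved. The work goes in short steps, Python scripts to look and compute and a shell command to move; the robot and the scene stay as the last step left them, time stands still between calls to the robot, and variables do not carry over. Pictures are saved under pics/ and viewed, on a budget of 10 in all, crops included, one or two more only if the job needs it, and the job is handed in when it is done.

```bash
mkdir -p pics; ls
python3 - <<'E'
from bench import get_obs, snapshot
import cv2, numpy as np
print(get_obs())
for n in ("top","scene"):
    s=snapshot(n); np.savez(f"{n}0.npz",**s)
    cv2.imwrite(f"pics/{n}0.png",s["color"][:,:,::-1]); print(n,s["fx"],s["cx"],s["extrinsics"].round(3).tolist())
E
```

```text
pics
{'time': 0.0, 'joint_positions': array([-1.38009904e+00,  8.79429225e-02,  1.37223690e+00, -4.90265063e-07,
        1.68359440e+00, -1.03078107e-01]), 'qvel': array([-0.00070836, -0.00059455, -0.00037768,  0.00300873, -0.00078475,
       -0.00050567]), 'joint_torque': array([ 1.02186455e-03, -3.40181315e+01, -3.02427185e+01,  7.18986872e-02,
        3.29442741e-02, -1.68390143e-04]), 'tool_pos': array([ 0.15916549, -0.52589677,  0.20431958]), 'ee_rot': array([-3.13942261e+00, -2.23989589e-04,  2.93775094e-01]), 'wrist_force': array([0.73707889, 0.41499765, 0.01961136]), 'wrist_torque': array([-0.01553973, -0.01080821, -0.02946123]), 'width': 0.09432607184341672}
top 470.8758465614664 315.53484612767716 [[-0.018, -1.0, 0.013, -0.041], [-0.998, 0.017, -0.058, 0.546], [0.058, -0.014, -0.998, 1.197], [0.0, 0.0, 0.0, 1.0]]
scene 510.93118031961006 323.03097768560946 [[0.098, 0.995, 0.008, -0.011], [0.835, -0.078, -0.545, -0.424], [-0.542, 0.06, -0.838, 1.644], [0.0, 0.0, 0.0, 1.0]]
```

View pics/top0.png

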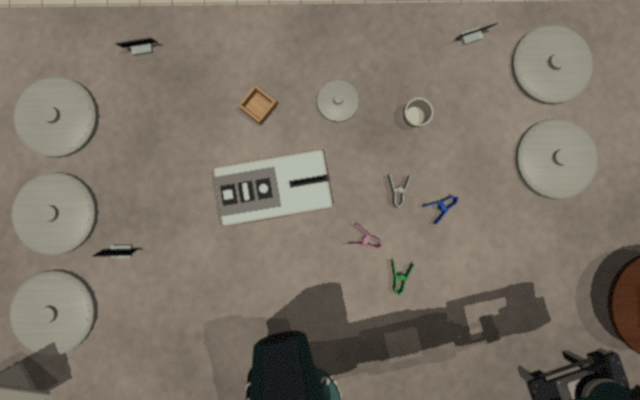

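View pics/scene0.png

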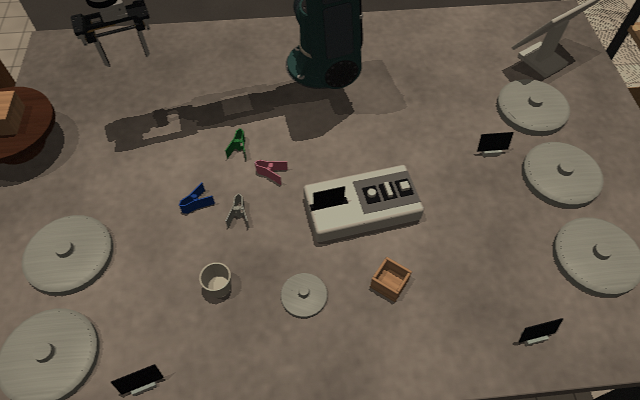

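Silver clip is at about (398,190) in top, with its handles splayed toward +x and jaws toward the robot. The printer is at (272,187), with keys from left to right square, bar, round, and the card slot on the right (-y).

```bash
cat > h.py <<'E'
import numpy as np, cv2
def cast(s,uv,z):
    uv=np.atleast_2d(np.array(uv,float)); E=s["extrinsics"]; R=E[:3,:3]; c=-R.T@E[:3,3]
    d=np.c_[(uv[:,0]-s["cx"])/s["fx"],(uv[:,1]-s["cy"])/s["fy"],np.ones(len(uv))]@R
    return c+d*((z-c[2])/d[:,2])[:,None]
def cloud(s):
    v,u=np.mgrid[:400,:640]; d=s["depth"]; E=s["extrinsics"]
    p=np.stack([(u-s["cx"])/s["fx"]*d,(v-s["cy"])/s["fy"]*d,d],-1)
    return (p-E[:3,3])@E[:3,:3]
def go(goal,yaw=None):
    "tool-frame shift (mm) and turn (deg) from the measured pose; tool taken as vertical"
    from bench import get_obs
    o=get_obs(); y=o["ee_rot"][2]; d=(np.array(goal)-o["tool_pos"])*1000
    c,s=np.cos(y),np.sin(y)
    t=0 if yaw is None else -np.degrees((yaw-y+np.pi)%(2*np.pi)-np.pi)
    return [round(float(c*d[0]+s*d[1]),1),round(float(s*d[0]-c*d[1]),1),round(float(-d[2]),1),round(float(t),1)]
E
python3 - <<'E'
from h import *
for n,roi,croi in (("top",(205,140,340,235),(384,168,412,212)),("scene",(295,160,430,250),(220,190,252,232))):
    s=dict(np.load(n+"0.npz")); im=s["color"]; P=cloud(s)
    x0,y0,x1,y1=roi; m=np.zeros((400,640),bool); m[y0:y1,x0:x1]=1
    z=P[...,2]
    pm=m&(z>.045)&(z<.085)
    v,u=np.nonzero(pm); q=P[pm]; print(n,"printer z med",np.median(q[:,2]))
    r=cv2.minAreaRect((q[:,:2]*1000).astype(np.float32)); print("rect",r)
    # keys: white blobs in dark panel
    g=im.max(-1); k=np.zeros((400,640),np.uint8); k[pm]=(g[pm]>(130))
    k[:]=0
    dark=(m&(g<110)).astype(np.uint8)
    cs,h=cv2.findContours(((g>140)&m).astype(np.uint8),cv2.RETR_LIST,cv2.CHAIN_APPROX_NONE)
    for c in cs:
        M=cv2.moments(c)
        if 30<M["m00"]<900:
            uv=(M["m10"]/M["m00"],M["m01"]/M["m00"]); print("blob",M["m00"],np.round(uv,1),cast(s,uv,.075).round(4))
    x0,y0,x1,y1=croi
    cr=cv2.resize(im[y0-10:y1+10,x0-10:x1+10,::-1],None,fx=6,fy=6,interpolation=cv2.INTER_CUBIC)
    cv2.imwrite(f"pics/c_{n}.png",cr)
    cm=(z[y0:y1,x0:x1]>.02); q=P[y0:y1,x0:x1][cm]; print("clip cloud",len(q),q.min(0),q.max(0))
    print(s["depth"][190,390:405].round(3) if n=="top" else "")
a=cv2.imread("pics/c_top.png");b=cv2.imread("pics/c_scene.png");H=max(a.shape[0],b.shape[0])
pad=lambda i:cv2.copyMakeBorder(i,0,H-i.shape[0],0,0,cv2.BORDER_CONSTANT)
cv2.imwrite("pics/clip.png",np.hstack([pad(a),pad(b)]))
E
```

```text
top printer z med 0.06090877980537684
rect ((555.0479736328125, 57.431243896484375), (150.2981719970703, 280.27178955078125), 8.859734535217285)
blob 640.5 [284.8 224.8] [[0.4602 0.027  0.075 ]]
blob 57.5 [227.5 194. ] [[0.5377 0.1658 0.075 ]]
blob 44.5 [263.1 187.9] [[0.5511 0.0786 0.075 ]]
blob 55.0 [245.3 191.2] [[0.5438 0.1222 0.075 ]]
clip cloud 207 [ 0.47553588 -0.29079671  0.02081371] [ 0.58341361 -0.03343076  1.22739115]
[1.234 1.227 1.214 1.2   1.197 1.198 1.194 1.197 1.193 1.194 1.192 1.188
 1.198 1.198 1.192]
scene printer z med 0.060568922419682036
rect ((557.9951171875, 57.991180419921875), (152.5828094482422, 279.25311279296875), 8.924521446228027)
blob 35.5 [388.1 187.9] [[0.546  0.1224 0.075 ]]
blob 38.5 [404.5 184.4] [[0.5392 0.1657 0.075 ]]
clip cloud 219 [ 0.50260666 -0.29173512  0.02036511] [ 1.24628128 -0.12057815  1.14670172]
```

View pics/clip.png

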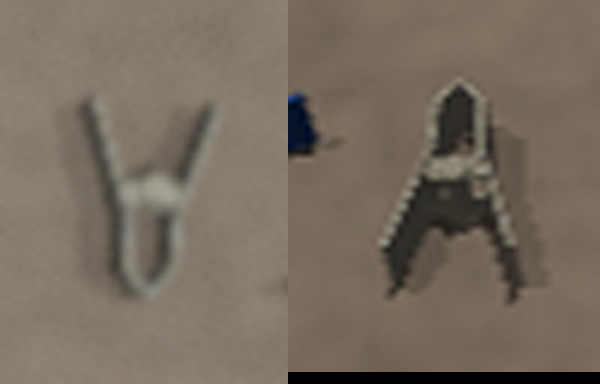

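The crop shows the clip's tips toward the robot and its handles splaying away. The handle ends are at (389,174.5) and (409,175.5) and the tips at (398.5,206.5) in top. The printer agrees in both views and with its given size (yaw 8.8°).

Run:
```python
from h import *
for n,uv in (("top",[(388.9,174.2),(408.9,175.4),(398.3,206.4),(399.3,189.5)]),("scene",[(225.8,220.4),(247.1,220.4),(238.3,193.3),(237.3,207)])):
    s=dict(np.load(n+"0.npz")); p=cast(s,uv,.04); print(p[:,:2].round(4).tolist())
    m=(p[0]+p[1])/2; a=p[2]-m; L=np.linalg.norm(a); a/=L
    print("len",L,"splay",np.linalg.norm(p[0]-p[1]),"yaw",np.degrees(np.arctan2(a[1],a[0])),"grip",m+a*.009, p[2]-.072*a)
print("to round",go((.552,.079,.10),.154), go((.552,.079,.10),.154-np.pi/2),go((.552,.079,.10),.154+np.pi/2))
```

```text
[[0.5827, -0.2369], [0.5788, -0.2877], [0.5007, -0.2585], [0.5434, -0.2622]]
len 0.08018090126535879 splay 0.0509164280701177 yaw 177.27608679919484 grip [ 0.57179208 -0.2618711   0.04      ] [ 0.57261026 -0.26191003  0.04      ]
[[0.5821, -0.2905], [0.5871, -0.2376], [0.5036, -0.2588], [0.5452, -0.2617]]
len 0.08109968405298248 splay 0.05318546211852429 yaw 176.2718332777903 grip [ 0.57558445 -0.26348467  0.04      ] [ 0.57548498 -0.26347818  0.04      ]
to round [551.2, -465.3, 104.5, 8.0] [551.2, -465.3, 104.5, 98.0] [551.2, -465.3, 104.5, -82.0]
```

```bash
python3 -m creep '[[[20,-17,0,0],[45,-38,0,0],[46,-39,0,0],[46,-39,0,0],[46,-39,0,0],[46,-39,0,0],[46,-39,0,0],[46,-39,0,0]]]' 0
python3 -c "
from h import *
print(go((.552,.079,.16),1.724))"
```

```text
time: 1.1
tool_pos: [0.4025, -0.1492, 0.2052]
ee_rot: [3.141, 0.0, 0.294]
wrist_force: [0.6, 0.6, 0.1]
width: 0.0177
[209.2, -175.2, 45.2, -82.0]
```

```bash
python3 -m creep '[[[46,-39,0,0],[46,-39,0,0],[46,-39,10,0],[46,-39,10,0],[26,-20,10,-10],[0,0,5,-10],[0,0,0,-10],[0,0,0,-10]]]'
python3 -m creep '[[[0,0,0,-10],[0,0,0,-10],[0,0,0,-10],[0,0,0,-10],[0,0,0,-2],[0,0,0,0],[0,0,0,0]]]'
python3 - <<'E'
from h import *
from bench import snapshot
print(go((.552,.079,.10),1.724))
s=snapshot("wrist"); np.savez("w1.npz",**s); cv2.imwrite("pics/w1.png",s["color"][:,:,::-1])
E
```

```text
time: 2.1
tool_pos: [0.5516, 0.0784, 0.1695]
ee_rot: [-3.14, 0.001, 0.998]
wrist_force: [-0.3, -0.0, 0.9]
width: 0.0005
time: 2.98
tool_pos: [0.5519, 0.0782, 0.1703]
ee_rot: [-3.141, 0.0, 1.724]
wrist_force: [0.5, -0.1, -0.9]
width: 0.0001
[0.8, 0.2, 70.3, -0.0]
```

View pics/w1.png

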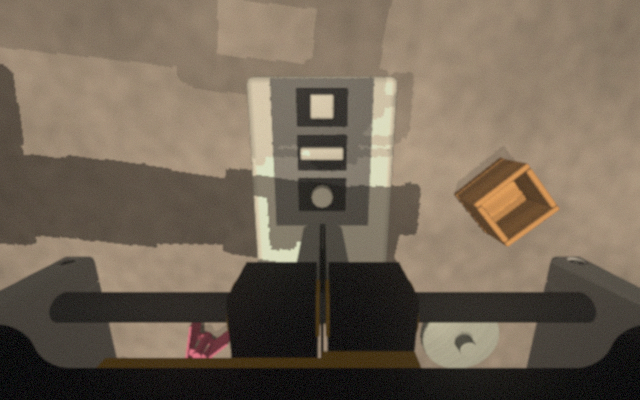

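Wrist view: round (322,196), bar (322,154) and square (321,106) are in line with the fingers. I'll cast these onto z=0.075.

```bash
python3 - <<'E'
from h import *
s=dict(np.load("w1.npz")); print(cast(s,[(322,196),(322,154),(321,106)],.075).round(4))
E
python3 -m creep '[[[0,0,40,0],[0,0,25,0],[0,0,15,0],[0,0,10,0],[0,0,7,0],[0,0,5,0],[0,0,0,0]]]'
```

```text
[[0.5519 0.0801 0.075 ]
 [0.5455 0.1218 0.075 ]
 [0.5378 0.1656 0.075 ]]
time: 3.9
tool_pos: [0.5524, 0.0782, 0.0698]
ee_rot: [3.14, 0.0, 1.725]
wrist_force: [-2.1, -0.1, 3.4]
width: 0.0005
```

```bash
python3 -m creep '[[[0,0,2,0],[0,0,1,0],[0,0,0,0],[0,0,0,0]]]'; python3 -m creep '[[[0,0,-10,0],[0,0,-16,0],[0,0,0,0]]]'; python3 -c "
from h import *
print(go((.538,.1656,.09),1.724))"
```

```text
time: 4.4
tool_pos: [0.5525, 0.0782, 0.0691]
ee_rot: [3.139, 0.001, 1.725]
wrist_force: [-6.5, -0.6, 13.9]
width: 0.0004
time: 4.78
tool_pos: [0.5535, 0.0783, 0.0934]
ee_rot: [3.138, 0.0, 1.725]
wrist_force: [0.6, 0.0, -0.4]
width: 0.0004
[88.7, -1.9, 3.4, 0.1]
```

```bash
python3 -m creep '[[[25,-1,0,0],[40,-1,0,0],[23,0,0,0],[0,0,0,0],[0,0,0,0]]]'; python3 -m creep '[[[0,0,12,0],[0,0,8,0],[0,0,5,0],[0,0,1,0],[0,0,0,0],[0,0,0,0]]]'; python3 -m creep '[[[0,0,-10,0],[0,0,-16,0],[0,0,0,0]]]'; python3 -c "
from h import *
print(go((.5455,.122,.09),1.724))"
```

```text
time: 5.4
tool_pos: [0.5365, 0.1641, 0.091]
ee_rot: [-3.141, 0.001, 1.725]
wrist_force: [-0.8, -0.7, -0.2]
width: 0.0004
time: 6.15
tool_pos: [0.5368, 0.1639, 0.0691]
ee_rot: [3.14, 0.001, 1.724]
wrist_force: [-6.0, -3.4, 15.5]
width: 0.0003
time: 6.52
tool_pos: [0.5375, 0.165, 0.0928]
ee_rot: [3.139, -0.0, 1.725]
wrist_force: [-0.5, -0.4, 0.8]
width: 0.0001
[-43.8, 1.3, 2.8, 0.0]
```

Next is the bar key, then lift and head for the clip.

```bash
python3 -m creep '[[[-20,1,0,0],[-23,0,0,0],[0,0,0,0],[0,0,0,0]]]'; python3 -m creep '[[[0,0,12,0],[0,0,8,0],[0,0,5,0],[0,0,1,0],[0,0,0,0],[0,0,0,0]]]'; python3 -m creep '[[[0,0,-10,0],[0,0,-20,0],[0,0,-50,0],[0,0,-50,0],[0,0,0,0]]]' 1; python3 -c "
from h import *
print(go((.50,-.262,.22),1.724))"
```

```text
time: 7.02
tool_pos: [0.5438, 0.1223, 0.0908]
ee_rot: [-3.141, -0.0, 1.724]
wrist_force: [-0.2, 0.3, 0.2]
width: 0.0005
time: 7.78
tool_pos: [0.544, 0.123, 0.069]
ee_rot: [3.141, 0.0, 1.726]
wrist_force: [-7.7, -0.2, 15.6]
width: 0.0005
time: 8.4
tool_pos: [0.5465, 0.1231, 0.2004]
ee_rot: [3.132, 0.0, 1.726]
wrist_force: [0.4, 1.4, -0.1]
width: 0.0471
[-373.4, -105.3, -19.6, 0.1]
```

```bash
python3 -m creep '[[[-30,0,0,0],[-55,0,0,0],[-60,0,0,0],[-60,0,0,0],[-60,0,0,0],[-60,0,0,0],[-55,0,10,0],[-10,4,20,-8]]]' 1;  python3 -m creep '[[[0,0,10,-10],[0,0,0,-10],[0,0,0,-10],[0,0,0,-10],[0,0,0,-10],[0,0,0,-10],[0,0,0,-10],[0,0,0,0]]]'
python3 - <<'E'
from h import *
from bench import snapshot
print(go((.574,-.262,.06),3.087))
s=snapshot("wrist"); np.savez("w2.npz",**s); cv2.imwrite("pics/w2.png",s["color"][:,:,::-1])
E
```

```text
time: 9.4
tool_pos: [0.6073, -0.266, 0.1628]
ee_rot: [-3.14, -0.001, 1.864]
wrist_force: [0.3, 1.4, -0.4]
width: 0.0939
time: 10.4
tool_pos: [0.6072, -0.2616, 0.1531]
ee_rot: [3.14, -0.003, 3.085]
wrist_force: [-0.3, -0.4, 0.6]
width: 0.0941
[33.2, -2.2, 93.1, -0.1]
```

View pics/w2.png

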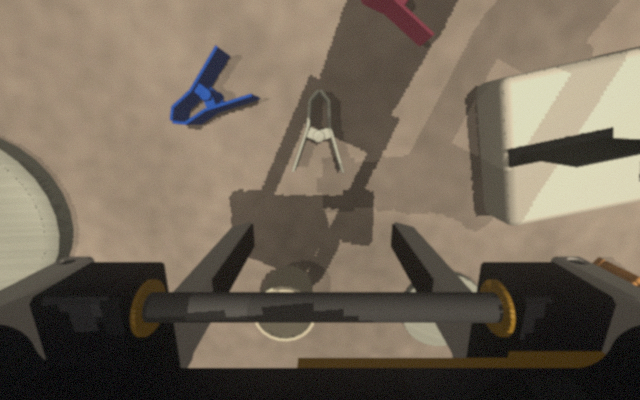

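The wrist view shows the clip with its tip at (319,92), handle ends at about (295,170) and (343,170), and barrel at (319,134). It is symmetric between the fingers.

Run:
```python
from h import *
s=dict(np.load("w2.npz")); p=cast(s,[(295,168),(343,168),(319,92),(319,134)],.04); print(p.round(4))
m=(p[0]+p[1])/2; a=p[2]-m; L=np.linalg.norm(a); a/=L
print(L,np.linalg.norm(p[0]-p[1]),np.degrees(np.arctan2(a[1],a[0])),m+a*.009,p[3]-.028*a,p[2]-.072*a)
```

```text
[[ 0.5773 -0.2892  0.04  ]
 [ 0.5801 -0.2389  0.04  ]
 [ 0.5038 -0.2596  0.04  ]
 [ 0.544  -0.262   0.04  ]]
0.07505121108524924 0.0503470611653841 176.5735102044005 [ 0.56970964 -0.26354223  0.04      ] [ 0.57189996 -0.26367539  0.04      ] [ 0.57564779 -0.26389778  0.04      ]
```

```bash
python3 -m creep '[[[17,-3,10,0],[17,0,30,0],[0,0,40,0],[0,0,35,0],[0,0,20,0],[0,0,10,0],[0,0,0,0],[0,0,0,0]]]' 1
python3 - <<'E'
from h import *
print(go((.573,-.263,.004),3.083))
E
```

```text
time: 11.45
tool_pos: [0.5749, -0.264, 0.0122]
ee_rot: [-3.14, 0.003, 3.086]
wrist_force: [0.6, 0.2, 0.1]
width: 0.0937
[2.0, 0.9, 8.2, 0.2]
```

```bash
python3 -m creep '[[[2,0,4,0],[0,0,4,0],[0,0,0,0]]]'; python3 -m creep '[[[0,0,0,0],[0,0,0,0],[0,0,0,0],[0,0,0,0],[0,0,0,0],[0,0,0,0],[0,0,0,0],[0,0,0,0]]]' 0;  python3 -m creep '[[[0,0,-5,0],[0,0,-15,0],[0,0,-30,0],[0,0,-30,0],[0,0,-10,0],[0,0,0,0],[0,0,0,0],[0,0,0,0]]]'
python3 - <<'E'
from h import *
from bench import snapshot
for n in ("wrist","scene"):
    s=snapshot(n); np.savez(n+"3.npz",**s); cv2.imwrite(f"pics/{n}3.png",s["color"][:,:,::-1])
E
```

```text
time: 11.82
tool_pos: [0.5715, -0.2631, 0.002]
ee_rot: [3.141, -0.001, 3.086]
wrist_force: [-0.6, -0.1, 0.5]
width: 0.094
time: 12.82
tool_pos: [0.5721, -0.2633, 0.0026]
ee_rot: [-3.141, 0.001, 3.086]
wrist_force: [1.0, 0.8, 0.6]
width: 0.0289
time: 13.82
tool_pos: [0.571, -0.2628, 0.0907]
ee_rot: [3.14, -0.003, 3.086]
wrist_force: [-0.7, 0.7, -1.4]
width: 0.0292
```

View pics/wrist3.png

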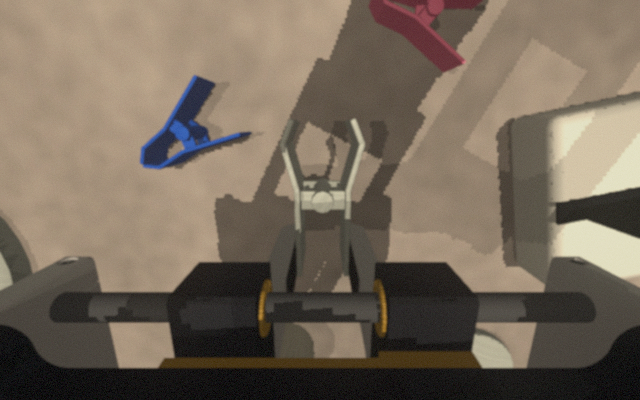

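The clip is held wide open (width 29 mm), with jaw tips at (291,121) and (356,119) and barrel at (321,201). Next I'll get its pose in the tool frame.

Run:
```python
from h import *
from bench import get_obs
s=dict(np.load("wrist3.npz")); o=get_obs(); t=o["tool_pos"]; y=o["ee_rot"][2]
p=cast(s,[(292,122),(356,120),(321,200)],t[2]+.0374)-t
c,n=np.cos(y),np.sin(y); print((np.c_[p[:,0]*c+p[:,1]*n,p[:,0]*n-p[:,1]*c]*1000).round(1),t)
# refine printer/card: dark card pixels with height in scene & top views
for nm,roi in (("top",(285,165,335,200)),("scene",(300,180,360,215))):
    s=dict(np.load(nm+"0.npz")); P=cloud(s); g=s["color"].max(-1); x0,y0,x1,y1=roi
    m=np.zeros_like(g,bool); m[y0:y1,x0:x1]=1; m&=g<60
    v,u=np.nonzero(m); q=P[m]; print(nm,len(q),q[:,2].min(),np.percentile(q[:,2],[5,50,95]))
    k=q[:,2]>.11; q=q[k]
    if len(q)>5:
        r=cv2.fitLine((q[:,:2]*1000).astype(np.float32),cv2.DIST_HUBER,0,.1,.1).ravel(); print(r,np.degrees(np.arctan2(r[1],r[0])),q[:,:2].min(0),q[:,:2].max(0))
```

```text
[[ 73.9 -15.5]
 [ 74.9  15.6]
 [ 34.6  -1.4]] [ 0.57128466 -0.26297141  0.09120425]
top 152 0.05724168950133397 [0.06005548 0.06855073 0.12613342]
[ 1.5632416e-01 -9.8770583e-01  5.6774207e+02 -3.4659489e+01] -81.00639 [ 0.47553588 -0.06942196] [0.57345345 0.00639406]
scene 578 -0.004034400863864969 [0.05970132 0.08605917 0.12393137]
[ 1.6688545e-01 -9.8597628e-01  5.7095905e+02 -3.0785446e+01] -80.39321 [ 0.56311097 -0.12057815] [1.24628128 0.00610023]
```

```bash
python3 -m creep '[[[0,0,0,5],[0,0,0,10],[0,0,0,10],[0,0,0,10],[0,0,0,10],[0,0,0,10],[0,0,0,10],[0,0,0,8]]]'; python3 -m creep '[[[0,0,0,5],[0,0,0,0],[0,0,0,0]]]'
python3 - <<'E'
from h import *
print(go((.5935,-.184,.075),1.726),go((.5842,-.1248,.075),1.726))
E
```

```text
time: 14.92
tool_pos: [0.5716, -0.2632, 0.0919]
ee_rot: [-3.141, -0.0, 1.807]
wrist_force: [-0.3, -0.2, -0.7]
width: 0.0291
time: 15.3
tool_pos: [0.5717, -0.2632, 0.0922]
ee_rot: [-3.141, -0.0, 1.726]
wrist_force: [-0.5, 0.4, -1.1]
width: 0.029
[74.9, 33.8, 17.2, 0.0] [134.8, 33.8, 17.2, 0.0]
```

```bash
python3 -m creep '[[[10,5,5,0],[20,10,6,0],[20,12,6,0],[17,7,0,0],[8,0,0,0],[0,0,0,0],[0,0,0,0]]]'
python3 - <<'E'
from h import *
from bench import snapshot
print(go((.5842,-.1248,.075),1.726))
for n in ("wrist","scene","top"):
    s=snapshot(n); np.savez(n+"4.npz",**s); cv2.imwrite(f"pics/{n}4.png",s["color"][:,:,::-1])
E
```

```text
time: 16.18
tool_pos: [0.5939, -0.1845, 0.0759]
ee_rot: [3.141, 0.001, 1.724]
wrist_force: [0.7, -0.1, -0.4]
width: 0.029
[60.5, -0.5, 0.9, -0.1]
```

View pics/wrist4.png

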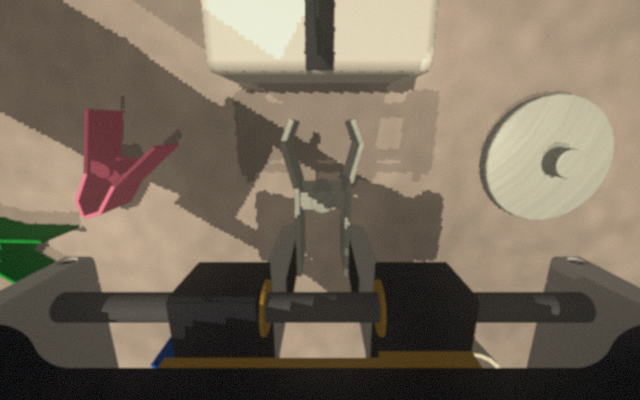

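The wrist view shows the slot and card strip at about columns 306–333 above the printer's near end, and the jaw tips at (291,121) and (356,121). I'll check the lateral offset in the tool frame.

Run:
```python
from h import *
from bench import get_obs
o=get_obs(); t=o["tool_pos"]; y=o["ee_rot"][2]; c,n=np.cos(y),np.sin(y)
def tf(p): p=np.atleast_2d(p)-t; return (np.c_[p[:,0]*c+p[:,1]*n,p[:,0]*n-p[:,1]*c,-p[:,2]]*1000).round(1)
s=dict(np.load("wrist4.npz"))
print("tips",tf(cast(s,[(292,122),(356,122)],t[2]+.0374)).tolist())
print("printer end corners",tf(cast(s,[(214,70),(428,66)],.06)).tolist())
g=s["color"].max(-1).astype(int)
for r in (2,20,40,60): 
    d=np.nonzero(g[r,280:360]<90)[0]+280; print(r,d.min(),d.max(),"z.06:",tf(cast(s,[((d.min()+d.max())/2,r)],.06)).tolist())
P=cloud(s); sub=P[:75,300:340]; q=sub[(g[:75,300:340]<90)&(sub[...,2]>.0)]
print("card pts tool frame",len(q), np.percentile(q[:,2],[5,50,95])); q=q[(q[:,2]>.07)&(q[:,2]<.14)]
if len(q): print(np.percentile(tf(q),[2,50,98],axis=0))
```

```text
tips [[73.6, -14.2, -37.4], [73.6, 17.1, -37.4]]
printer end corners [[106.1, -68.9, 15.7], [108.5, 68.3, 15.7]]
2 306 333 z.06: [[144.3, -1.1, 15.7]]
20 306 332 z.06: [[134.6, -1.4, 15.7]]
40 307 332 z.06: [[123.5, -1.1, 15.7]]
60 307 332 z.06: [[112.0, -1.2, 15.7]]
card pts tool frame 1883 [0.06090135 0.06225057 0.12464789]
[[ 1.14148e+02 -2.50000e+00 -5.02040e+01]
 [ 1.14900e+02 -1.20000e+00 -4.37000e+01]
 [ 1.21152e+02  1.00000e-01  2.87200e+00]]
```

Run:
```python
import cv2,numpy as np
a=cv2.imread("pics/scene4.png")[140:250,220:420]; b=cv2.imread("pics/top4.png")[130:240,260:460]
cv2.imwrite("pics/mix4.png",np.vstack([cv2.resize(i,None,fx=2.7,fy=2.7,interpolation=cv2.INTER_CUBIC) for i in (a,b)]))
```

```text
(no output)
```

View pics/mix4.png

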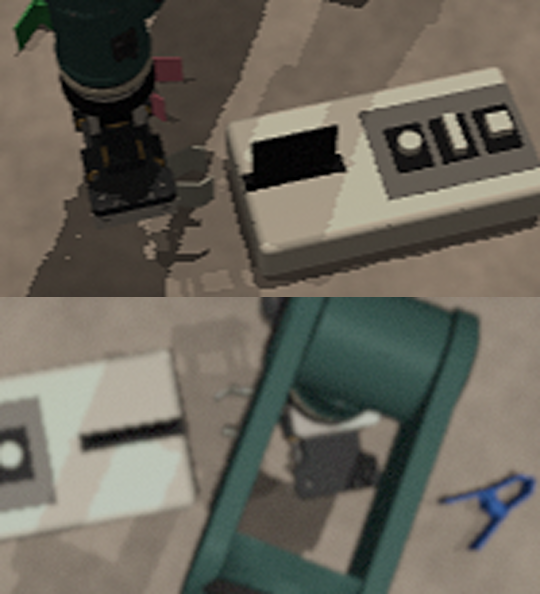

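The near view puts the card edge at tool x≈114.5, y≈-1.2 mm, which agrees with the earlier estimate. The clip's centre is about 1–1.5 mm the other way, so I'll shift y by -2 and advance 60.

```bash
python3 -m creep '[[[0,-2,0,0],[5,0,0,0],[10,0,0,0],[10,0,0,0],[10,0,0,0],[10,0,0,0],[10,0,0,0],[5,0,0,0]]]'; python3 -m creep '[[[0,0,0,0],[0,0,0,0],[0,0,0,0]]]'
python3 - <<'E'
from h import *
from bench import snapshot
s=snapshot("wrist"); np.savez("wrist5.npz",**s)
cv2.imwrite("pics/wrist5.png",cv2.resize(s["color"][0:290,210:430,::-1],None,fx=2,fy=2))
from bench import get_obs
o=get_obs(); t=o["tool_pos"]; y=o["ee_rot"][2]; c,n=np.cos(y),np.sin(y); print(t)
tf=lambda p:(np.c_[(p-t)[:,0]*c+(p-t)[:,1]*n,(p-t)[:,0]*n-(p-t)[:,1]*c,p[:,2]-t[2]]*1000).round(1)
P=cloud(s); g=s["color"].max(-1); m=(g<90)&(P[...,2]>.115)&(P[...,2]<.135); m[:, :290]=0; m[:,350:]=0; m[200:]=0
q=tf(P[m]); print(len(q),np.percentile(q,[2,50,98],axis=0) if len(q) else "")
E
```

```text
time: 17.32
tool_pos: [0.5826, -0.1242, 0.0755]
ee_rot: [3.142, 0.0, 1.726]
wrist_force: [0.3, -0.3, -1.4]
width: 0.029
time: 17.7
tool_pos: [0.5828, -0.1253, 0.0755]
ee_rot: [3.142, 0.0, 1.725]
wrist_force: [0.2, -0.2, -0.7]
width: 0.029
[ 0.58275769 -0.12530131  0.07545517]
1106 [[ 56.01  -0.5   47.9 ]
 [ 90.85   0.8   49.4 ]
 [119.6    2.2   50.9 ]]
```

View pics/wrist5.png

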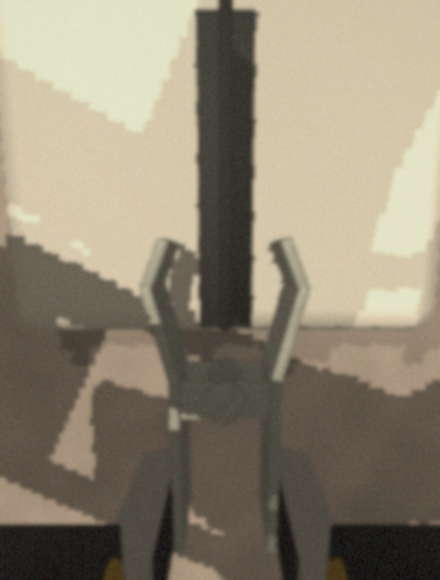

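The card stands midway between the jaws (card strip centre at crop x≈226, jaw tips at 168 and 280). The edge is well inside the tips and nothing is touching, with the wrist force near zero. I'm handing in.

```bash
python3 -c "
from bench import ticket
ticket.close_job()"
```

```text
the job is handed in; nothing more can be done
```

I finished the whole sequence in 17.7 s of robot time and handed the job in. No verdict is reported.

- **Keys:** I pressed round, then square, then bar, one at a time. Each bottomed out at about 69 mm height with roughly 14–16 N on the wrist, and I lifted off each before going on to the next.
- **Clip:** I picked the silver clip up by its handles. The finger opening stayed at 29 mm, which fits the handles squeezed to the stop, and the jaws looked wide open in the wrist picture.
- **Placement:** The clip is held level and in line with the card. By measurement the mouth is about 17–18 mm inside the card edge, within about 1–2 mm of the card's plane and at about 93 mm height.
- **Contact:** In the last picture the card stands midway between the jaws with clear gaps on both sides. The wrist force was near zero, apart from about the clip's weight.
- **Bystanders:** I kept the arm clear of the lid, box and cup, but did not measure them again at the end.

Two readings disagreed slightly. The barrel measured about 35 mm ahead of the tool, against 28 mm in the clip data. It also sat a few mm off the jaw-tip centreline sideways. I placed the clip by the jaw tips, so the inside distance could be a few mm out, still well within the 8–32 mm allowed.

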